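# Hold a printing block fast in the cam clamp

## Robot

A 6-joint arm with a two-finger parallel gripper is mounted at the origin on the work surface. World frame = base frame: x ahead of the robot, y to its left, z up, the work surface at z = 0. Lengths are in m, angles in rad, forces in N, time in s.
With the tool pointing down it reaches from about 0.35 to 0.975 m from the base axis. Payload 4.9 kg.
Tool frame: the origin (TCP) lies midway between the tips of the shut fingers; the grasp point (between the pads) lies 19 mm behind it (manip.pinch_z is the x of the grasp point in the tool frame, in m); x points along the fingers, y is the direction in which the jaws open and shut, and the axes are right-handed (so a half turn about x gives the same grasp; the last joint's range is limited). The gripper opens to 85 mm and grips with 20 to 120 N. Pads are 22 mm wide; open, the fingers measure 114 mm over their backs; the gripper's body (76 mm by 85 mm) begins 54 mm behind the grasp point. The pads swing forward as they close: fully open they stand 13 mm farther back than shut.
Start: joints at [1.224, 0.053, 1.613, -0, 1.476, -0.119], TCP at [0.141, 0.609, 0.231] pointing down, gripper open.
Joint ranges: [-3.01, 3.01], [-1.01, 2.22], [0.06, 2.58], [-1.02, 4.17], [0.09, 2.62], [-3.14, 3.14]. Speed limits (rad/s): [2.57, 2.57, 3.14, 3.14, 3.14, 3.14].

## Interface

Orientations are given as a unit quaternion [w, x, y, z].
In Python, from plant import sensors, cams, workorder, manip gives the robot as it stands.
- The arm moves only by the tool drive_tool, never from a script. Its argument "series" is a list of rows, each an object of numbers: "x", "y", "z": the shift along the tool's x, y, z in units of 25 mm (1.0 is 25 mm); "ax", "ay", "az": the turn, a rotation vector about the tool's x, y, z in units of 5 degrees (1.0 is 5 degrees). A call has 1 to 5 rows; each row is the pose to reach, as a shift and turn from the pose commanded when the call began, along the tool's axes at that moment; what a row does not reach only later rows make up. A row lasts 1/12 s, in which the tool goes at most 41.7 mm and 7.16 degrees, less where a joint would pass 70% of its speed; a pose out of reach is approached as far as the arm can. A call with a gripper value outside its range is refused whole. "hand" is the opening, from 0 (shut) to 1 (fully open), set as the call begins (left out, the last holds). The fingers move at their own pace and stop on an object; the grip force is fixed at half the most. Time passes only in rows, so rows that repeat a pose let the fingers close. It gives the time, the measured TCP pose, the force and the opening at its end, in the units of the state.
- sensors.state(): the state, without advancing time (a new reading comes with each control period).
- cams.grab_frame(name): name is "scene" or "top"; returns a dict with "img" (400x640x3 uint8, blue, green, red), "camera_matrix" (3x3 intrinsics, pixels), "cam_to_world" (4x4, takes a point from camera to world coordinates). Camera axes: x right, y down, z forward; pixel columns grow to the right and rows downward; lengths in m; the calibration is good to about 2 mm. A picture is of the moment at which its call begins. There is no depth.
- workorder.job_done(): hands the job in, once; it reports no verdict.
The state is a dict: "time": time; "joint_pos": joint angles; "joint_vel": joint speeds; "joint_efforts": joint torques, N m; "tool_pos": TCP position; "tool_rot": TCP orientation; "contact_force": force on the tool from outside, world axes, zero at the start; "ft_torque": the same for the moment, N m; "gripper_width": opening from 0.0 (shut) to 1.0 (fully open).
Only numpy, scipy, OpenCV 4.12 (cv2) and the standard library are available. Lean on these libraries where they do the work, as an engineer would, in place of code of your own. Each camera call takes 0.05 s, during which the arm holds its last target.

## Task

Lay the oblong printing block flat, lino face up and lengthwise, on the narrow raised rail of the cam clamp, between its two jaws, and let go of it. Then take the clamp's lever and swing it up until it stands straight up, where the cam has its highest lift and presses the block tight (not short of it, not past it), and finish while still holding the lever there, because its spring throws it back when let go. Leave the other things on the table where they are.

Things in the scene. Friction and masses are not known exactly. Their poses are not given: they have to be found in the camera images.
- print_block: the oblong printing block to be clamped, loose on the table: pale wood with a grey lino face on top, 70 (its x) x 46 (its y) x 30 mm high, about 80 g. Origin at the centre of its underside, z up. It lies flat, lino up, at any of three spots; turned by 180 degrees it is the same.
- print_block_center (a point): the centre of the oblong printing block, half-way up (15 mm above its underside); axes as print_block.
- rail_top (a point): middle of the top of the clamp's narrow rail, 45 mm above the table. x runs along the clamp from the fixed jaw (-x) to the lever end (+x), z up. The aluminium rail is 84 mm long (x) but 20 mm wide (y): the block overhangs both sides. Fixed jaw's inner face at x = -42 mm, open pad's at +42 mm, so the mouth is 84 mm for the 70 mm block; the jaws, 50 mm wide, rise 28 mm above the rail.
- clamp: the cam clamp, screwed to the table; place and direction differ from run to run. Origin on the table under rail_top, axes as rail_top. Plywood base 270 x 110 mm, 15 mm thick, from x = -87 to +183 mm. Its two steel cheeks, 48 mm wide overall, hold the cam axle and rise to 85 mm above the table. Closing, the pad slides the block along the rail to the fixed jaw.
- pad: the moving jaw's spring-mounted wooden pad, 46 mm wide, 26 mm high, pushed by the cam towards the fixed jaw (18 mm at the highest lift). It meets the block earlier; then its spring (2 N per mm) gives about 4 mm, so it presses with roughly 8 N. Its origin coincides with the clamp's when open and moves along the clamp's -x.
- lever_angle (a joint): lever angle, rad, about a level axis along rail_top's y. 0: at rest, pointing to the clamp's +x end, 10 degrees above level. Grows as the lever swings up; at 1.40 it stands straight up and the cam's lift is highest; beyond (stop at 2.1) it leans over the jaws and the lift falls. A return spring (0.16 N m at rest, 0.30 upright: about 2.5 N at the grip) swings it back to 0 when let go.
- cam_axis (a point): point on the lever's pivot axis, in the middle of the cam (a steel eccentric disc, 64 mm across): 122 mm from rail_top along the clamp's +x, 25 mm above rail_top (70 mm above the table); axes as rail_top.
- cam_lever: the cam lever: the cam disc, the steel rod (12 mm thick, in the clamp's middle plane) and the sideways grip bar at its end. At rest the disc stands 124 mm above the table, over x = 86 to 150 mm of the clamp. The origin lies on cam_axis and the axes turn with the lever (at rest they are those of rail_top).
- lever_grip (a point): where to take the lever: on the axis of the black round grip bar, 20 mm in diameter, 100 mm long, that sticks out sideways from the rod's end, parallel to the clamp's y (from y = -12 to +88 mm); this point is at y = +52 mm, 125 mm from the pivot axis. At rest 123 mm from cam_axis along the clamp's +x and 21 mm above it; lever straight up: 125 mm above cam_axis. Axes turn with the lever.
- square_block_center (a point): bystander: centre of a smaller, square lino block, 44 x 44 x 30 mm, loose; leave it alone.
- ink_tin: bystander: round metal ink tin, 48 mm in diameter, 38 mm high, origin under its centre; leave it alone.
- paint_tub: bystander: white plastic paint tub, 96 mm in diameter, 126 mm high, origin under its centre; leave it alone.
- marker: bystander: marker pen lying along its x, 140 mm long, 17 mm thick, origin under its middle; leave it alone.
- fineliner: bystander: thin pen lying along its x, 135 mm long, 12 mm thick, origin under its middle; leave it alone.
- pencil: bystander: pencil lying along its x, 187 mm long, 8 mm thick, origin under its middle; leave it alone.
- roller: bystander: ink roller lying along its x, 170 mm long, 92 mm wide, 34 mm high, origin under its middle; leave it alone.

How it is judged:
By the outcome, as a careful person would: the job done as asked, in the order asked, and still so for the second after the job is handed in, while the arm keeps its last pose, push and grip.
It also fails if it takes over 51 s, if anything falls off the work surface, if the arm or the gripper's body presses on something with over 40 N, if the wrist force passes 120 N, or if a joint passes its speed limit or range.

## Working session

There is one attempt and no reset: what is moved stays moved. The work goes in short steps, Python scripts to look and compute and a tool call to move; the robot and the scene stay as the last step left them, time stands still between calls to the robot, and variables do not carry over. Pictures are saved under pics/ and viewed, and the job is handed in when it is done.

Besides the shell and the picture viewer there is one more tool, called after "Call:" as name(argument=value, ...), one argument or row to a line, values as JSON. drive_tool: Moves the arm, as the interface text tells. Its arguments: {"type":"object","properties":{"series":{"type":"array","items":{"type":"object","properties":{"x":{"type":"number"},"y":{"type":"number"},"z":{"type":"number"},"ax":{"type":"number"},"ay":{"type":"number"},"az":{"type":"number"}}}},"hand":{"type":"number"}},"required":["series"]}

```bash
ls; mkdir -p pics; python3 - <<'E'
from plant import sensors, cams, workorder, manip
import cv2, numpy as np
print(sensors.state()); print(manip.pinch_z, dir(manip))
np.set_printoptions(precision=4,suppress=True)
for n in ("scene","top"):
    f=cams.grab_frame(n); cv2.imwrite(f"pics/{n}0.png",f["img"]); print(n,f["camera_matrix"],f["cam_to_world"])
    np.savez(f"{n}0.npz",**f)
E
```

```text
pics
{'time': 0.0, 'joint_pos': array([ 1.22401355e+00,  5.33629523e-02,  1.61429480e+00, -1.70915321e-05,
        1.47601718e+00, -1.18993130e-01]), 'joint_vel': array([-0.00074863,  0.00040766, -0.00114731, -0.00076637,  0.00021489,
       -0.00078357]), 'joint_efforts': array([-1.25504866e-03, -3.93685198e+01, -3.70174706e+01, -2.47762700e-04,
        7.05985483e-03, -1.35787369e-05]), 'tool_pos': array([0.14092537, 0.60825938, 0.23005877]), 'tool_rot': array([ 0.70236106,  0.07964347,  0.70268917, -0.08107889]), 'contact_force': array([ 0.16191693,  0.47578742, -0.17278211]), 'ft_torque': array([-0.01682038,  0.01059447,  0.00166786]), 'gripper_width': 1.001227953394746}
-0.0187 ['IKError', '__class__', '__delattr__', '__dict__', '__dir__', '__doc__', '__eq__', '__format__', '__ge__', '__getattribute__', '__getstate__', '__gt__', '__hash__', '__init__', '__init_subclass__', '__le__', '__lt__', '__module__', '__ne__', '__new__', '__reduce__', '__reduce_ex__', '__repr__', '__setattr__', '__sizeof__', '__str__', '__subclasshook__', '__weakref__', 'pinch_z']
scene [[475.4047   0.     317.3772]
 [  0.     475.4047 203.4692]
 [  0.       0.       1.    ]] [[-0.8044  0.5115 -0.302   0.8917]
 [ 0.594   0.6927 -0.409   0.4252]
 [-0.     -0.5084 -0.8611  1.0246]
 [ 0.      0.      0.      1.    ]]
top [[367.2171   0.     323.0238]
 [  0.     367.2171 198.6522]
 [  0.       0.       1.    ]] [[ 0.0254 -0.9714  0.2362  0.381 ]
 [-0.9997 -0.0241  0.0082 -0.0072]
 [-0.0023 -0.2363 -0.9717  0.8592]
 [ 0.      0.      0.      1.    ]]
```

View pics/scene0.png

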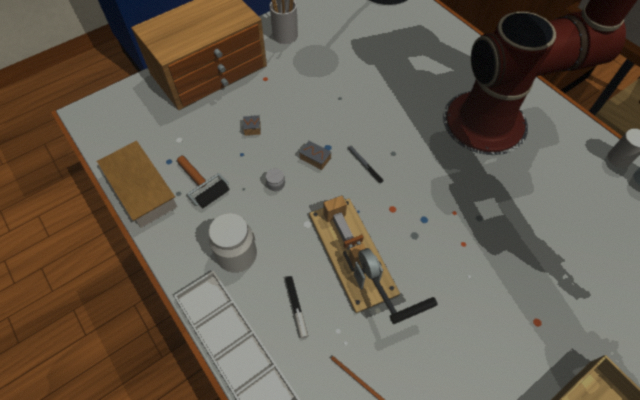

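View pics/top0.png

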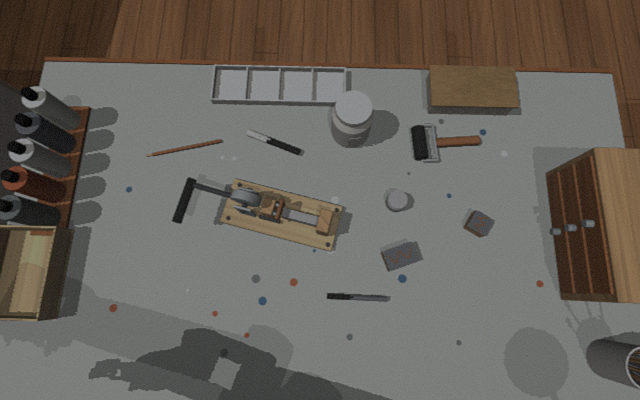

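The scene view shows the clamp centred at about (355,250), the print block at (314,154), the square block at (251,125) and the ink tin at (274,178). The top view shows the clamp at (283,215), the lever bar at (184,200) and the print block at (402,256). I'll zoom in to measure.

```bash
python3 - <<'E'
import cv2, numpy as np
t=np.load("top0.npz")["img"]; s=np.load("scene0.npz")["img"]
a=t[165:285,160:440]; cv2.imwrite("pics/t_crop.png",cv2.resize(a,None,fx=2.85,fy=2.85,interpolation=cv2.INTER_CUBIC))
a=s[130:330,280:450]; cv2.imwrite("pics/s_crop.png",cv2.resize(a,None,fx=3,fy=3,interpolation=cv2.INTER_CUBIC))
E
```

```text
(no output)
```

View pics/t_crop.png

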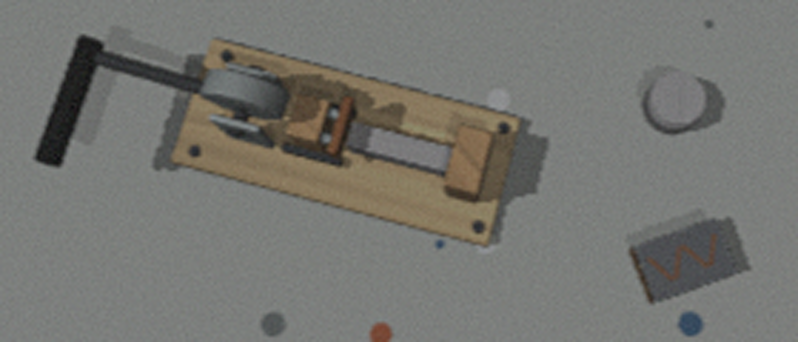

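View pics/s_crop.png

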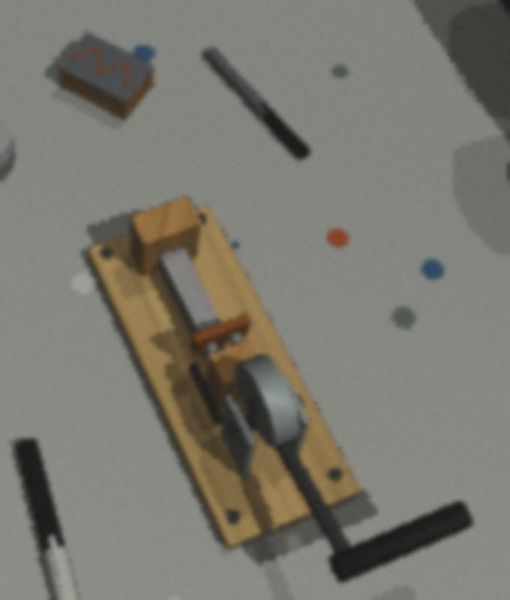

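```bash
python3 - <<'E'
import cv2, numpy as np
t=np.load("top0.npz")["img"]; s=np.load("scene0.npz")["img"]
def c(im,x,y,w,h,k):
    a=cv2.resize(im[y:y+h,x:x+w],None,fx=k,fy=k,interpolation=cv2.INTER_CUBIC)
    return np.clip(a.astype(float)*1.6,0,255).astype(np.uint8)
cv2.imwrite("pics/blk.png",np.hstack([c(t,372,236,60,40,6.5),c(s,290,134,60,40,6.5)]))
E
```

```text
(no output)
```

View pics/blk.png

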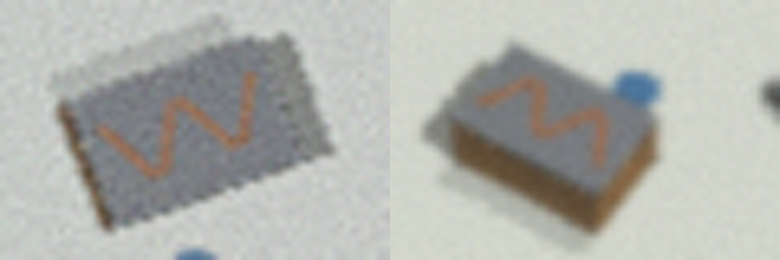

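```bash
cat > h.py <<'E'
import numpy as np
from scipy.spatial.transform import Rotation as R
D={n:np.load(f"{n}0.npz") for n in("top","scene")}
def ray(n,uv,z):
    d=D[n];K=d["camera_matrix"];T=d["cam_to_world"]
    uv=np.atleast_2d(uv).astype(float)
    r=np.c_[uv,np.ones(len(uv))]@np.linalg.inv(K).T@T[:3,:3].T
    o=T[:3,3]; s=(z-o[2])/r[:,2]
    return o+r*s[:,None]
def proj(n,P):
    d=D[n];T=np.linalg.inv(d["cam_to_world"]);p=np.atleast_2d(P)@T[:3,:3].T+T[:3,3]
    p=p@d["camera_matrix"].T;return p[:,:2]/p[:,2:]
def fit(model,W):
    m=model.mean(0);w=W[:,:2].mean(0)
    A=(W[:,:2]-w);B=model-m
    th=np.arctan2((B[:,0]*A[:,1]-B[:,1]*A[:,0]).sum(),(A*B).sum())
    Q=np.array([[np.cos(th),-np.sin(th)],[np.sin(th),np.cos(th)]])
    t=w-Q@m; return t,th,np.linalg.norm(model@Q.T+t-W[:,:2],axis=1)*1000
E
python3 - <<'E'
from h import *
np.set_printoptions(precision=4,suppress=True)
M=np.array([[183,55],[183,-55],[-87,-55],[-87,55]])/1000
ct=np.array([[172,163],[215,38],[521,117],[488,245]])/2.85+[160,165]
cs=np.array([[360,492],[230,548],[90,250],[207,205]])/3+[280,130]
for n,c in(("top",ct),("scene",cs)):
    print(n,fit(M,ray(n,c,.015)))
B=np.array([[35,23],[35,-23],[-35,-23],[-35,23]])/1000
# x to image left in top
bt=np.array([[110,230],[64,102],[262,36],[303,165]])/6.5+[372,236]
bs=(np.array([[658,125],[598,195],[450,112],[512,42]])-[390,0])/6.5+[290,134]
for n,c in(("top",bt),("scene",bs)):
    W=ray(n,c,.030);print(n,fit(B,W)); print([round(np.linalg.norm(W[i]-W[i-1])*1e3,1) for i in range(4)])
E
```

```text
top (array([0.5359, 0.0483]), np.float64(1.3387560503925882), array([1.4565, 2.4754, 1.9365, 2.1292]))
scene (array([0.5376, 0.0528]), np.float64(1.3342947207315532), array([2.291 , 1.4416, 3.0032, 1.9951]))
top (array([ 0.4539, -0.1767]), np.float64(1.902427210618729), array([0.8249, 1.2355, 2.1581, 0.54  ]))
[np.float64(70.6), np.float64(45.6), np.float64(73.3), np.float64(45.8)]
scene (array([ 0.4554, -0.1749]), np.float64(1.8950615871840717), array([2.3359, 2.2712, 1.7262, 1.8174]))
[np.float64(71.9), np.float64(41.7), np.float64(71.5), np.float64(42.9)]
```

```bash
python3 - <<'E'
from h import *
import cv2
C=np.array([.5368,.0505]);th=1.3365
def w(p):
    p=np.atleast_2d(p)/1000.;c,s=np.cos(th),np.sin(th)
    return np.c_[C[0]+c*p[:,0]-s*p[:,1],C[1]+s*p[:,0]+c*p[:,1],p[:,2]]
base=[[183,55,15],[183,-55,15],[-87,-55,15],[-87,55,15]]
rail=[[42,10,45],[42,-10,45],[-42,-10,45],[-42,10,45]]
jaw=[[-42,25,73],[-42,-25,73]]
bar=[[245,-12,91],[245,88,91]]
out=[]
for n,(x,y,ww,hh,k) in(("top",(160,165,190,100,4)),("scene",(295,180,155,150,4))):
    im=cv2.resize(D[n]["img"][y:y+hh,x:x+ww],None,fx=k,fy=k,interpolation=cv2.INTER_CUBIC)
    im=np.clip(im*1.5,0,255).astype(np.uint8)
    for P,col in((base,(0,255,0)),(rail,(0,0,255)),(jaw,(255,0,255)),(bar,(255,255,0))):
        q=((proj(n,w(P))-[x,y]+.5)*k).astype(int)
        cv2.polylines(im,[q],True,col,1)
    cv2.imwrite(f"pics/ov_{n}.png",im)
E
```

```text
(no output)
```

View pics/ov_top.png

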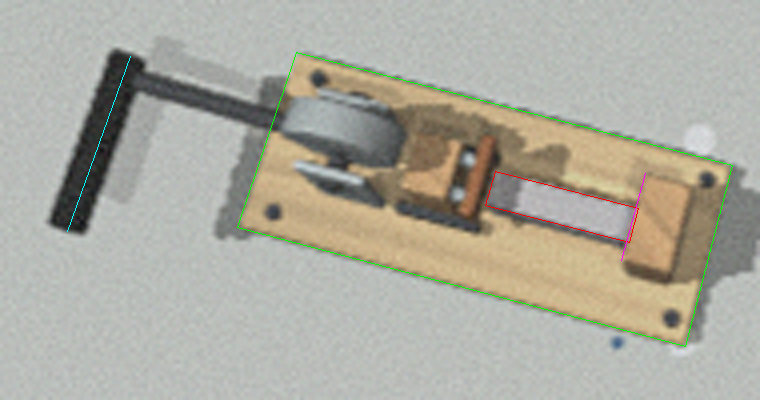

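View pics/ov_scene.png

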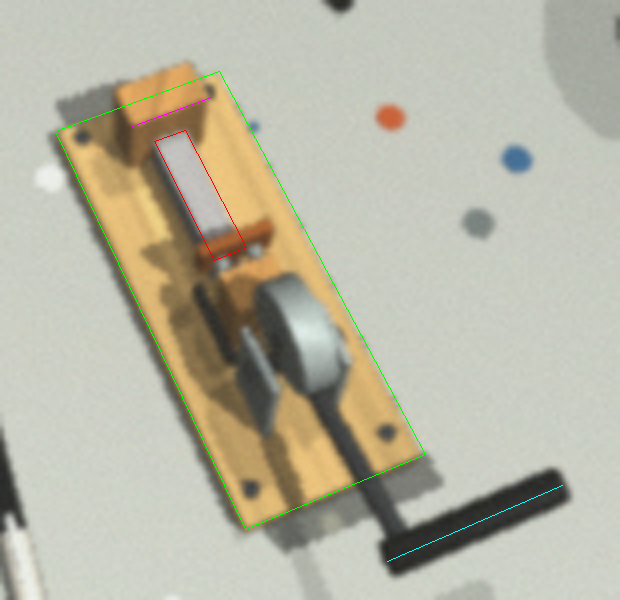

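```bash
cat >> h.py <<'E'
C=np.array([.536,.0505]);TH=1.3365
BL=np.array([.4546,-.176]);BTH=1.899
def w(p,):
    c,s=np.cos(TH),np.sin(TH);x,y,z=p
    return np.array([C[0]+c*x-s*y,C[1]+s*x+c*y,z])
def down(yaw):  # tool x=-z, y at yaw
    x=np.array([0,0,-1.]);y=np.array([np.cos(yaw),np.sin(yaw),0]);return np.c_[x,y,np.cross(x,y)]
def plan(grasp,Rt):
    """units shift and turn to put grasp point at grasp with orientation Rt"""
    from plant import sensors
    s=sensors.state();q=s["tool_rot"];R0=R.from_quat([q[1],q[2],q[3],q[0]]).as_matrix()
    tcp=np.asarray(grasp)+Rt[:,0]*0.0187
    d=R0.T@(tcp-s["tool_pos"])/.025
    rv=R.from_matrix(R0.T@Rt).as_rotvec()*180/np.pi/5
    print("t",s["time"],"tcp",s["tool_pos"].round(4),"F",s["contact_force"].round(1),"w",round(s["gripper_width"],3),"j",s["joint_pos"].round(2))
    print("shift",d.round(3),"turn",rv.round(3))
def clampR(tilt): # jaws along clamp x, tilt>0: body toward -x (tool points down and +x)
    xc=np.array([np.cos(TH),np.sin(TH),0]);z=np.array([0,0,1.])
    x=-z*np.cos(tilt)+xc*np.sin(tilt); y=xc*np.cos(tilt)+z*np.sin(tilt)
    return np.c_[x,y,np.cross(x,y)]
E
python3 - <<'E'
from h import *
from plant import sensors
q=sensors.state()["tool_rot"];print(R.from_quat([q[1],q[2],q[3],q[0]]).as_matrix().round(3))
for y in (BTH-np.pi/2,BTH+np.pi/2):
    plan([.45,.3,.25],down(y)); plan([BL[0],BL[1],.12],down(y)); plan([BL[0],BL[1],.015],down(y))
print(ray("top",[[397,200]],.038),ray("top",[[184,200]],.09),w([245,0,91]))
E
```

```text
[[-0.001  0.226  0.974]
 [-0.002  0.974 -0.226]
 [-1.    -0.002 -0.   ]]
t 0.1 tcp [0.1409 0.6083 0.2302] F [-0.9 -0.2  0.4] w 1.0 j [ 1.22  0.05  1.61  0.    1.48 -0.12]
shift [-0.031 -9.223 14.828] turn [1.1629e+01 8.0000e-03 2.1000e-02]
t 0.1 tcp [0.1409 0.6083 0.2302] F [-0.9 -0.2  0.4] w 1.0 j [ 1.22  0.05  1.61  0.    1.48 -0.12]
shift [  5.203 -27.72   19.308] turn [1.1629e+01 8.0000e-03 2.1000e-02]
t 0.1 tcp [0.1409 0.6083 0.2302] F [-0.9 -0.2  0.4] w 1.0 j [ 1.22  0.05  1.61  0.    1.48 -0.12]
shift [  9.403 -27.712  19.309] turn [1.1629e+01 8.0000e-03 2.1000e-02]
t 0.1 tcp [0.1409 0.6083 0.2302] F [-0.9 -0.2  0.4] w 1.0 j [ 1.22  0.05  1.61  0.    1.48 -0.12]
shift [-0.031 -9.223 14.828] turn [-2.4371e+01 -2.4000e-02  1.0000e-02]
t 0.1 tcp [0.1409 0.6083 0.2302] F [-0.9 -0.2  0.4] w 1.0 j [ 1.22  0.05  1.61  0.    1.48 -0.12]
shift [  5.203 -27.72   19.308] turn [-2.4371e+01 -2.4000e-02  1.0000e-02]
t 0.1 tcp [0.1409 0.6083 0.2302] F [-0.9 -0.2  0.4] w 1.0 j [ 1.22  0.05  1.61  0.    1.48 -0.12]
shift [  9.403 -27.712  19.309] turn [-2.4371e+01 -2.4000e-02  1.0000e-02]
[[ 0.58161745 -0.17031168  0.038     ]] [[0.55752998 0.29883076 0.09      ]] [ 57.41485593 238.35659675  91.        ]
```

Call:
drive_tool(
  series=[
    {"y": -0.9, "z": 1.4, "ax": 1.2},
    {"y": -1.8, "z": 2.8, "ax": 2.4},
    {"y": -2.7, "z": 4.2, "ax": 3.6},
    {"y": -3.6, "z": 5.6, "ax": 4.8},
    {"y": -4.5, "z": 7.0, "ax": 6},
  ],
  hand=1,
)

```text
schema error: expected keys x, y, z, ax, ay, az
```

```bash
python3 - <<'E'
from h import *
plan([.43,.15,.25],down(BTH-np.pi/2)); plan([BL[0],BL[1],.14],down(BTH-np.pi/2))
E
```

```text
t 0.1 tcp [0.1409 0.6083 0.2302] F [-0.9 -0.2  0.4] w 1.0 j [ 1.22  0.05  1.61  0.    1.48 -0.12]
shift [ -0.02  -15.248  15.404] turn [1.1629e+01 8.0000e-03 2.1000e-02]
t 0.1 tcp [0.1409 0.6083 0.2302] F [-0.9 -0.2  0.4] w 1.0 j [ 1.22  0.05  1.61  0.    1.48 -0.12]
shift [  4.403 -27.721  19.308] turn [1.1629e+01 8.0000e-03 2.1000e-02]
```

All six keys are needed in each row.

Call:
drive_tool(
  series=[
    {"x": 0, "y": -0.8, "z": 1.3, "ax": 1.2, "ay": 0, "az": 0},
    {"x": 0, "y": -1.6, "z": 2.6, "ax": 2.4, "ay": 0, "az": 0},
    {"x": 0, "y": -2.4, "z": 3.9, "ax": 3.6, "ay": 0, "az": 0},
    {"x": 0, "y": -3.2, "z": 5.2, "ax": 4.8, "ay": 0, "az": 0},
    {"x": 0, "y": -4.0, "z": 6.5, "ax": 6, "ay": 0, "az": 0},
  ],
  hand=1,
)

```text
time: 0.52
tool_pos: [0.2775, 0.4732, 0.2307]
tool_rot: [0.657, 0.261, 0.657, -0.261]
contact_force: [0.6, 0.8, -0.2]
gripper_width: 1.004
```

```bash
python3 - <<'E'
from h import *
plan([.45,.2,.25],down(BTH-np.pi/2)); plan([BL[0],BL[1],.14],down(BTH-np.pi/2))
E
```

```text
t 0.5167 tcp [0.2775 0.4732 0.2307] F [ 0.6  0.8 -0.2] w 1.004 j [ 0.9  -0.13  1.79 -0.    1.48  0.09]
shift [-0.019 -3.217 12.516] turn [5.576e+00 4.000e-03 8.000e-03]
t 0.5167 tcp [0.2775 0.4732 0.2307] F [ 0.6  0.8 -0.2] w 1.004 j [ 0.9  -0.13  1.79 -0.    1.48  0.09]
shift [  4.391 -14.03   22.966] turn [5.576e+00 4.000e-03 8.000e-03]
```

Call:
drive_tool(
  series=[
    {"x": 0, "y": -0.8, "z": 1.4, "ax": 1.1, "ay": 0, "az": 0},
    {"x": 0, "y": -1.6, "z": 2.8, "ax": 2.2, "ay": 0, "az": 0},
    {"x": 0, "y": -2.4, "z": 4.2, "ax": 3.3, "ay": 0, "az": 0},
    {"x": 0, "y": -3.2, "z": 5.6, "ax": 4.4, "ay": 0, "az": 0},
    {"x": 0, "y": -4.1, "z": 7.0, "ax": 5.58, "ay": 0, "az": 0},
  ],
)

```text
time: 0.93
tool_pos: [0.3347, 0.2786, 0.2308]
tool_rot: [0.575, 0.411, 0.575, -0.412]
contact_force: [0.5, 0.3, 0.4]
gripper_width: 1.0
```

```bash
python3 - <<'E'
from h import *
plan([BL[0],BL[1],.14],down(BTH-np.pi/2))
E
```

```text
t 0.9333 tcp [0.3347 0.2786 0.2308] F [0.5 0.3 0.4] w 1.0 j [ 0.52 -0.43  2.03 -0.    1.54  0.19]
shift [ 4.384 -1.323 18.757] turn [0.001 0.002 0.004]
```

Call:
drive_tool(
  series=[
    {"x": 0, "y": -0.1, "z": 1.6, "ax": 0, "ay": 0, "az": 0},
    {"x": 0, "y": -0.2, "z": 3.2, "ax": 0, "ay": 0, "az": 0},
    {"x": 0, "y": -0.3, "z": 4.8, "ax": 0, "ay": 0, "az": 0},
    {"x": 0, "y": -0.4, "z": 6.4, "ax": 0, "ay": 0, "az": 0},
    {"x": 0, "y": -0.5, "z": 8.0, "ax": 0, "ay": 0, "az": 0},
  ],
)

```text
time: 1.35
tool_pos: [0.388, 0.0854, 0.2311]
tool_rot: [0.576, 0.41, 0.576, -0.41]
contact_force: [1.0, -0.5, 0.4]
gripper_width: 1.0
```

Call:
drive_tool(
  series=[
    {"x": 0, "y": -0.1, "z": 1.6, "ax": 0, "ay": 0, "az": 0},
    {"x": 0, "y": -0.2, "z": 3.2, "ax": 0, "ay": 0, "az": 0},
    {"x": 0.3, "y": -0.3, "z": 4.8, "ax": 0, "ay": 0, "az": 0},
    {"x": 0.6, "y": -0.4, "z": 6.4, "ax": 0, "ay": 0, "az": 0},
    {"x": 1.0, "y": -0.5, "z": 8.0, "ax": 0, "ay": 0, "az": 0},
  ],
)

```text
time: 1.77
tool_pos: [0.4419, -0.1082, 0.2064]
tool_rot: [0.576, 0.411, 0.575, -0.41]
contact_force: [0.7, 0.6, 0.2]
gripper_width: 1.003
```

```bash
python3 - <<'E'
from h import *
plan([BL[0],BL[1],.07],down(BTH-np.pi/2))
E
```

```text
t 1.7667 tcp [ 0.4419 -0.1082  0.2064] F [0.7 0.6 0.2] w 1.003 j [-0.4  -0.36  2.02  0.    1.48 -0.74]
shift [ 6.207 -0.41   2.726] turn [ 0.041  0.01  -0.014]
```

Call:
drive_tool(
  series=[
    {"x": 0.8, "y": -0.2, "z": 1.4, "ax": 0, "ay": 0, "az": 0},
    {"x": 1.8, "y": -0.41, "z": 2.72, "ax": 0, "ay": 0, "az": 0},
    {"x": 3.2, "y": -0.41, "z": 2.72, "ax": 0, "ay": 0, "az": 0},
    {"x": 4.7, "y": -0.41, "z": 2.72, "ax": 0, "ay": 0, "az": 0},
    {"x": 6.0, "y": -0.41, "z": 2.72, "ax": 0, "ay": 0, "az": 0},
  ],
)

```text
time: 2.18
tool_pos: [0.4532, -0.1739, 0.0539]
tool_rot: [0.575, 0.411, 0.576, -0.411]
contact_force: [0.6, 0.5, 0.1]
gripper_width: 0.999
```

```bash
python3 - <<'E'
from h import *
from plant import cams
import cv2
for n,(x,y,w_,h_) in(("top",(340,180,130,110)),("scene",(250,90,130,110))):
    f=cams.grab_frame(n);cv2.imwrite(f"pics/pre_{n}.png",cv2.resize(f["img"][y:y+h_,x:x+w_],None,fx=4,fy=4))
plan([BL[0],BL[1],.021],down(BTH-np.pi/2))
E
```

```text
t 2.2833 tcp [ 0.449  -0.1709  0.0496] F [ 0.2  1.4 -0.3] w 1.001 j [-0.52 -0.1   2.08 -0.    1.17 -0.85]
shift [1.888 0.164 0.285] turn [ 0.041 -0.121  0.107]
```

View pics/pre_scene.png

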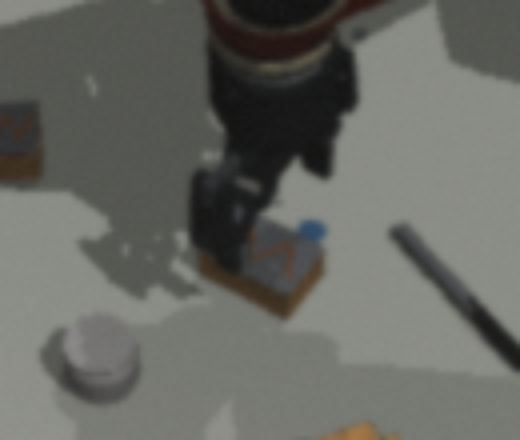

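View pics/pre_top.png

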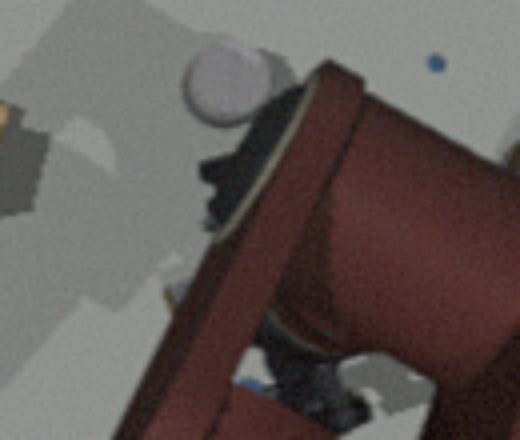

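Call:
drive_tool(
  series=[
    {"x": 0, "y": 0, "z": 0, "ax": 0, "ay": 0, "az": 0},
    {"x": 0, "y": 0, "z": 0, "ax": 0, "ay": 0, "az": 0},
  ],
)

```text
time: 2.45
tool_pos: [0.4556, -0.1741, 0.0585]
tool_rot: [0.577, 0.41, 0.575, -0.41]
contact_force: [-0.3, 0.0, 0.7]
gripper_width: 0.995
```

```bash
python3 - <<'E'
from h import *
plan([BL[0],BL[1],.021],down(BTH-np.pi/2))
E
```

```text
t 2.45 tcp [ 0.4556 -0.1741  0.0585] F [-0.3  0.   0.7] w 0.995 j [-0.52 -0.1   2.07  0.    1.17 -0.85]
shift [ 2.248 -0.065  0.052] turn [ 0.052  0.028 -0.025]
```

Call:
drive_tool(
  series=[
    {"x": 0.6, "y": -0.07, "z": 0.05, "ax": 0, "ay": 0, "az": 0},
    {"x": 1.2, "y": -0.07, "z": 0.05, "ax": 0, "ay": 0, "az": 0},
    {"x": 1.8, "y": -0.07, "z": 0.05, "ax": 0, "ay": 0, "az": 0},
    {"x": 2.1, "y": -0.07, "z": 0.05, "ax": 0, "ay": 0, "az": 0},
    {"x": 2.15, "y": -0.07, "z": 0.05, "ax": 0, "ay": 0, "az": 0},
  ],
)

```text
time: 2.87
tool_pos: [0.4536, -0.1755, 0.0034]
tool_rot: [0.576, 0.41, 0.575, -0.41]
contact_force: [1.2, 0.9, 0.9]
gripper_width: 0.999
```

Call:
drive_tool(
  series=[
    {"x": 0, "y": 0, "z": 0, "ax": 0, "ay": 0, "az": 0},
    {"x": 0, "y": 0, "z": 0, "ax": 0, "ay": 0, "az": 0},
  ],
)

```text
time: 3.03
tool_pos: [0.4542, -0.1759, 0.0043]
tool_rot: [0.577, 0.41, 0.575, -0.41]
contact_force: [0.1, -0.1, 0.3]
gripper_width: 1.001
```

```bash
python3 - <<'E'
from h import *
plan([BL[0],BL[1],.021],down(BTH-np.pi/2))
E
```

```text
t 3.0333 tcp [ 0.4542 -0.1759  0.0043] F [ 0.1 -0.1  0.3] w 1.001 j [-0.52 -0.01  2.09 -0.    1.06 -0.86]
shift [0.081 0.012 0.008] turn [ 0.052  0.027 -0.022]
```

Close on it.

Call:
drive_tool(
  series=[
    {"x": 0, "y": 0, "z": 0, "ax": 0, "ay": 0, "az": 0},
    {"x": 0, "y": 0, "z": 0, "ax": 0, "ay": 0, "az": 0},
    {"x": 0, "y": 0, "z": 0, "ax": 0, "ay": 0, "az": 0},
    {"x": 0, "y": 0, "z": 0, "ax": 0, "ay": 0, "az": 0},
    {"x": 0, "y": 0, "z": 0, "ax": 0, "ay": 0, "az": 0},
  ],
  hand=0,
)

```text
time: 3.45
tool_pos: [0.4537, -0.1757, 0.0035]
tool_rot: [0.577, 0.41, 0.575, -0.41]
contact_force: [0.2, -0.8, 4.3]
gripper_width: 0.522
```

Call:
drive_tool(
  series=[
    {"x": 0, "y": 0, "z": 0, "ax": 0, "ay": 0, "az": 0},
    {"x": 0, "y": 0, "z": 0, "ax": 0, "ay": 0, "az": 0},
    {"x": 0, "y": 0, "z": 0, "ax": 0, "ay": 0, "az": 0},
  ],
)

```text
time: 3.7
tool_pos: [0.4537, -0.1757, 0.0035]
tool_rot: [0.576, 0.41, 0.575, -0.41]
contact_force: [0.5, -0.1, 6.1]
gripper_width: 0.527
```

Call:
drive_tool(
  series=[
    {"x": -0.5, "y": 0, "z": 0, "ax": 0, "ay": 0, "az": 0},
    {"x": -1.5, "y": 0, "z": 0, "ax": 0, "ay": 0, "az": 0},
    {"x": -2.8, "y": 0, "z": 0, "ax": 0, "ay": 0, "az": 0},
    {"x": -4.1, "y": 0, "z": 0, "ax": 0, "ay": 0, "az": 0},
    {"x": -5, "y": 0, "z": 0, "ax": 0, "ay": 0, "az": 0},
  ],
)

```text
time: 4.12
tool_pos: [0.4532, -0.1754, 0.1297]
tool_rot: [0.576, 0.41, 0.575, -0.41]
contact_force: [0.1, 0.6, -0.2]
gripper_width: 0.528
```

```bash
python3 - <<'E'
from h import *
plan(w([0,0,.128]),down(TH-np.pi/2))
E
```

```text
t 4.1167 tcp [ 0.4532 -0.1754  0.1297] F [ 0.1  0.6 -0.2] w 0.528 j [-0.52 -0.2   2.03 -0.    1.31 -0.86]
shift [ 0.815  6.079 -7.462] turn [ 6.495  0.01  -0.016]
```

Call:
drive_tool(
  series=[
    {"x": -0.1, "y": 0.7, "z": -0.9, "ax": 1.2, "ay": 0, "az": 0},
    {"x": -0.2, "y": 1.5, "z": -1.8, "ax": 2.5, "ay": 0, "az": 0},
    {"x": -0.3, "y": 2.2, "z": -2.7, "ax": 3.8, "ay": 0, "az": 0},
    {"x": -0.3, "y": 2.9, "z": -3.5, "ax": 5.1, "ay": 0, "az": 0},
    {"x": -0.3, "y": 3.5, "z": -4.2, "ax": 6.5, "ay": 0, "az": 0},
  ],
)

```text
time: 4.53
tool_pos: [0.5012, -0.0458, 0.1345]
tool_rot: [-0.436, -0.556, -0.437, 0.556]
contact_force: [-0.2, 0.4, -0.4]
gripper_width: 0.525
```

```bash
python3 - <<'E'
from h import *
from plant import cams
import cv2
for n in("top","scene"):
    f=cams.grab_frame(n);cv2.imwrite(f"pics/carry_{n}.png",f["img"])
plan(w([0,0,.128]),down(TH-np.pi/2))
E
```

```text
t 4.6333 tcp [ 0.5014 -0.0449  0.1342] F [-0.9 -0.7 -0.3] w 0.526 j [-0.24 -0.16  1.98  0.    1.32 -0.01]
shift [ 1.     0.47  -4.032] turn [ 0.022 -0.009  0.017]
```

View pics/carry_scene.png

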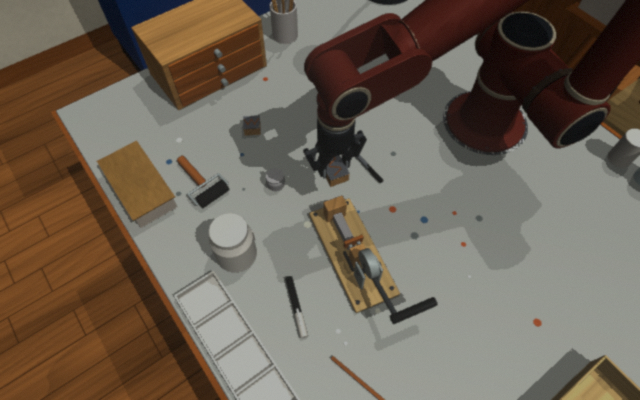

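View pics/carry_top.png

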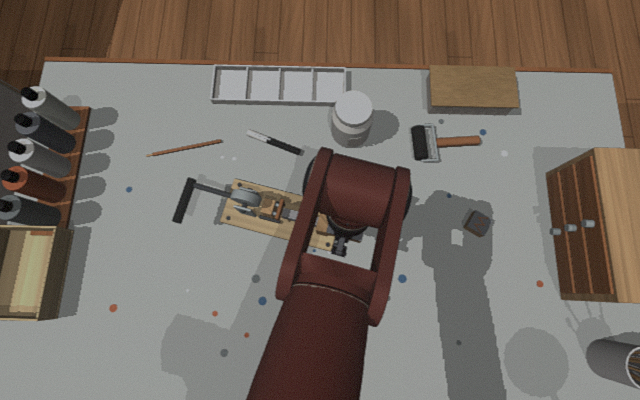

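Call:
drive_tool(
  series=[
    {"x": 0, "y": 0.1, "z": -1, "ax": 0, "ay": 0, "az": 0},
    {"x": 0, "y": 0.25, "z": -2, "ax": 0, "ay": 0, "az": 0},
    {"x": 0, "y": 0.37, "z": -3, "ax": 0, "ay": 0, "az": 0},
    {"x": 0, "y": 0.47, "z": -3.8, "ax": 0, "ay": 0, "az": 0},
    {"x": 0, "y": 0.47, "z": -4.03, "ax": 0, "ay": 0, "az": 0},
  ],
)

```text
time: 5.05
tool_pos: [0.5362, 0.0492, 0.1343]
tool_rot: [-0.439, -0.554, -0.439, 0.555]
contact_force: [-1.1, -0.4, -0.6]
gripper_width: 0.527
```

Call:
drive_tool(
  series=[
    {"x": 0.3, "y": 0, "z": 0, "ax": 0, "ay": 0, "az": 0},
    {"x": 0.8, "y": 0, "z": 0, "ax": 0, "ay": 0, "az": 0},
    {"x": 1.2, "y": 0, "z": 0, "ax": 0, "ay": 0, "az": 0},
    {"x": 1.4, "y": 0, "z": 0, "ax": 0, "ay": 0, "az": 0},
    {"x": 1.4, "y": 0, "z": 0, "ax": 0, "ay": 0, "az": 0},
  ],
)

```text
time: 5.47
tool_pos: [0.5341, 0.0469, 0.0971]
tool_rot: [-0.437, -0.554, -0.439, 0.557]
contact_force: [0.6, 0.2, -0.1]
gripper_width: 0.526
```

```bash
python3 - <<'E'
from h import *
from plant import cams
import cv2
for n,(x,y,w_,h_) in(("top",(220,160,150,110)),("scene",(290,110,130,150))):
    f=cams.grab_frame(n);cv2.imwrite(f"pics/abv_{n}.png",cv2.resize(f["img"][y:y+h_,x:x+w_],None,fx=4,fy=4,interpolation=2))
plan(w([0,0,.0645]),down(TH-np.pi/2))
E
```

```text
t 5.5667 tcp [0.5357 0.0472 0.0994] F [ 0.8  0.6 -1. ] w 0.526 j [-0.05 -0.03  1.93 -0.    1.25  0.19]
shift [ 2.142 -0.019 -0.132] turn [-0.015  0.004  0.014]
```

View pics/abv_scene.png

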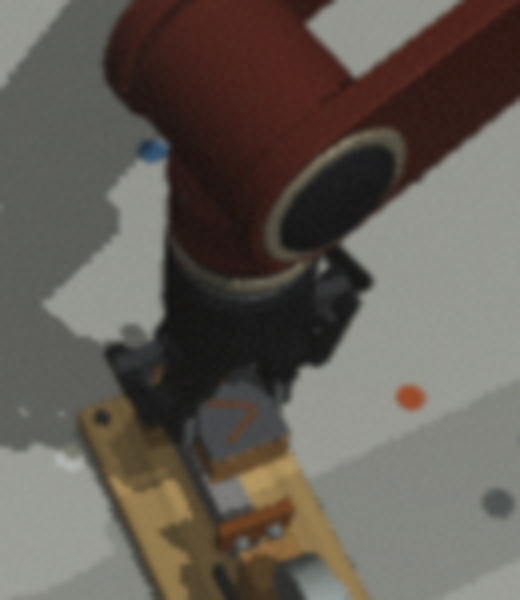

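View pics/abv_top.png

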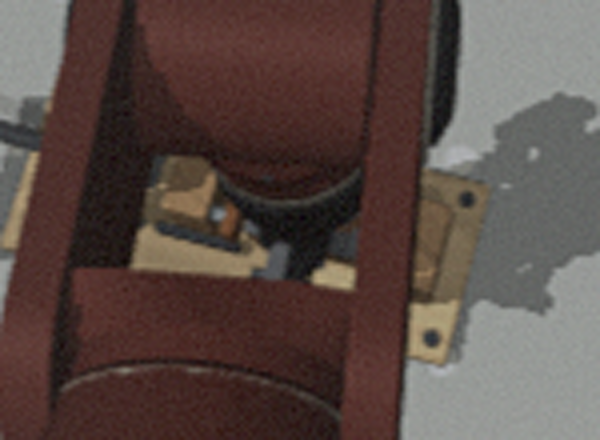

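```bash
python3 - <<'E'
from h import *
P=ray("scene",np.array([[205,467],[287,436]])/4+[290,110],.126)[:,:2]-C
c,s=np.cos(TH),np.sin(TH)
print((P@np.array([[c,-s],[s,c]])*1000).round(1))
E
```

```text
[[ 31.7 -27.2]
 [ 31.8  21.2]]
```

Call:
drive_tool(
  series=[
    {"x": 0, "y": -0.06, "z": -0.19, "ax": 0, "ay": 0, "az": 0},
    {"x": 0.5, "y": -0.06, "z": -0.19, "ax": 0, "ay": 0, "az": 0},
    {"x": 1.0, "y": -0.06, "z": -0.19, "ax": 0, "ay": 0, "az": 0},
    {"x": 1.4, "y": -0.06, "z": -0.19, "ax": 0, "ay": 0, "az": 0},
    {"x": 1.7, "y": -0.06, "z": -0.19, "ax": 0, "ay": 0, "az": 0},
  ],
)

```text
time: 5.98
tool_pos: [0.5346, 0.0529, 0.0552]
tool_rot: [-0.437, -0.554, -0.439, 0.556]
contact_force: [-0.6, 1.1, -2.0]
gripper_width: 0.526
```

Call:
drive_tool(
  series=[
    {"x": 0, "y": 0, "z": 0, "ax": 0, "ay": 0, "az": 0},
    {"x": 0.1, "y": 0, "z": 0, "ax": 0, "ay": 0, "az": 0},
    {"x": 0.15, "y": 0, "z": 0, "ax": 0, "ay": 0, "az": 0},
  ],
)

```text
time: 6.23
tool_pos: [0.5361, 0.0527, 0.0537]
tool_rot: [0.438, 0.555, 0.438, -0.555]
contact_force: [0.9, 0.7, -1.2]
gripper_width: 0.527
```

```bash
python3 - <<'E'
from h import *
from plant import cams
import cv2
for n,(x,y,w_,h_) in(("scene",(290,110,130,150)),):
    f=cams.grab_frame(n);cv2.imwrite(f"pics/low_{n}.png",cv2.resize(f["img"][y:y+h_,x:x+w_],None,fx=4,fy=4,interpolation=2))
plan(w([0.0015,0.001,.0672]),down(TH-np.pi/2))
E
```

```text
t 6.2833 tcp [0.536  0.0527 0.0537] F [-0.9 -0.  -0.5] w 0.53 j [-0.04  0.03  1.95 -0.    1.16  0.19]
shift [ 0.208 -0.02   0.026] turn [-0.006  0.    -0.001]
```

View pics/low_scene.png

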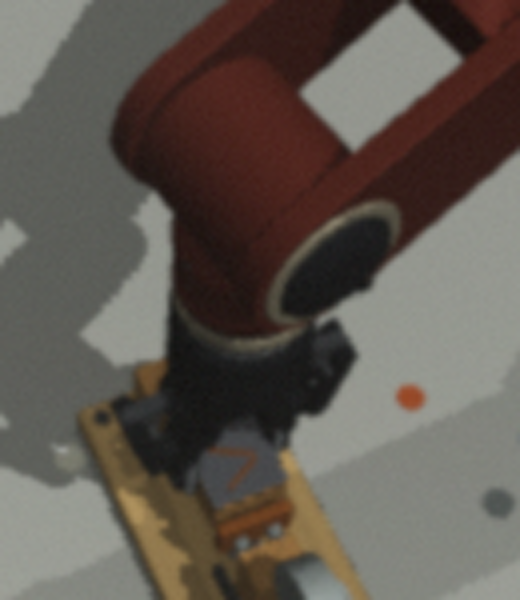

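```bash
python3 - <<'E'
from h import *
c,s=np.cos(TH),np.sin(TH);Q=np.array([[c,-s],[s,c]])
Cs=np.array([.5376,.0528])
for px,z in(([[205,513],[287,480]],.0802),([[218,524],[290,496]],.073),([[218,524],[290,496]],.071)):
    print(((ray("scene",np.array(px)/4+[290,110],z)[:,:2]-Cs)@Q*1000).round(1))
E
```

```text
[[ 34.1 -26.3]
 [ 33.3  24.4]]
[[ 40.  -20.7]
 [ 39.9  23.7]]
[[ 39.1 -20.2]
 [ 39.1  24.3]]
```

Call:
drive_tool(
  series=[
    {"x": 0.07, "y": 0, "z": 0, "ax": 0, "ay": 0, "az": 0},
    {"x": 0.13, "y": 0, "z": 0, "ax": 0, "ay": 0, "az": 0},
    {"x": 0.13, "y": 0, "z": 0, "ax": 0, "ay": 0, "az": 0},
  ],
)

```text
time: 6.53
tool_pos: [0.5359, 0.0527, 0.0506]
tool_rot: [0.438, 0.555, 0.438, -0.555]
contact_force: [0.1, 0.4, 0.1]
gripper_width: 0.525
```

Call:
drive_tool(
  series=[
    {"x": 0.04, "y": 0, "z": 0, "ax": 0, "ay": 0, "az": 0},
    {"x": 0.08, "y": 0, "z": 0, "ax": 0, "ay": 0, "az": 0},
    {"x": 0.08, "y": 0, "z": 0, "ax": 0, "ay": 0, "az": 0},
  ],
)

```text
time: 6.78
tool_pos: [0.5359, 0.0528, 0.0486]
tool_rot: [0.438, 0.555, 0.438, -0.555]
contact_force: [-0.7, -0.6, -0.5]
gripper_width: 0.531
```

Call:
drive_tool(
  series=[
    {"x": 0.03, "y": 0, "z": 0, "ax": 0, "ay": 0, "az": 0},
    {"x": 0.05, "y": 0, "z": 0, "ax": 0, "ay": 0, "az": 0},
    {"x": 0.05, "y": 0, "z": 0, "ax": 0, "ay": 0, "az": 0},
  ],
)

```text
time: 7.03
tool_pos: [0.536, 0.0528, 0.0485]
tool_rot: [-0.438, -0.555, -0.438, 0.555]
contact_force: [-3.1, -0.0, 7.0]
gripper_width: 0.531
```

Call:
drive_tool(
  series=[
    {"x": -0.02, "y": 0, "z": 0, "ax": 0, "ay": 0, "az": 0},
    {"x": -0.03, "y": 0, "z": 0, "ax": 0, "ay": 0, "az": 0},
    {"x": -0.03, "y": 0, "z": 0, "ax": 0, "ay": 0, "az": 0},
    {"x": -0.03, "y": 0, "z": 0, "ax": 0, "ay": 0, "az": 0},
    {"x": -0.03, "y": 0, "z": 0, "ax": 0, "ay": 0, "az": 0},
  ],
  hand=1,
)

```text
time: 7.45
tool_pos: [0.5358, 0.0527, 0.0479]
tool_rot: [-0.438, -0.555, -0.438, 0.555]
contact_force: [0.5, -0.5, -0.3]
gripper_width: 1.003
```

Call:
drive_tool(
  series=[
    {"x": -0.3, "y": 0, "z": 0, "ax": 0, "ay": 0, "az": 0},
    {"x": -1, "y": 0, "z": 0, "ax": 0, "ay": 0, "az": 0},
    {"x": -2.2, "y": 0, "z": 0, "ax": 0, "ay": 0, "az": 0},
    {"x": -3.6, "y": 0, "z": 0, "ax": 0, "ay": 0, "az": 0},
    {"x": -5, "y": 0, "z": 0, "ax": 0, "ay": 0, "az": 0},
  ],
)

```text
time: 7.87
tool_pos: [0.5352, 0.0528, 0.1742]
tool_rot: [-0.438, -0.555, -0.438, 0.556]
contact_force: [0.4, 0.2, 0.8]
gripper_width: 0.997
```

```bash
python3 - <<'E'
from h import *
from plant import cams
import cv2
for n,(x,y,w_,h_) in(("scene",(290,110,130,150)),):
    f=cams.grab_frame(n);cv2.imwrite(f"pics/rel_{n}.png",cv2.resize(f["img"][y:y+h_,x:x+w_],None,fx=4,fy=4,interpolation=2))
for t in(0,-30,):
    plan(w([0.245,0.052,.091+.08]),clampR(np.radians(t)))
E
```

```text
t 7.9167 tcp [0.54   0.0527 0.1837] F [3.7 0.9 5.3] w 0.999 j [-0.04 -0.12  1.86 -0.    1.39  0.19]
shift [ 1.251 -2.234 -9.674] turn [-18.003   0.092  -0.137]
t 7.9167 tcp [0.54   0.0527 0.1837] F [3.7 0.9 5.3] w 0.999 j [-0.04 -0.12  1.86 -0.    1.39  0.19]
shift [ 1.15  -2.232 -9.3  ] turn [-17.587  -4.616  -4.839]
```

View pics/rel_scene.png

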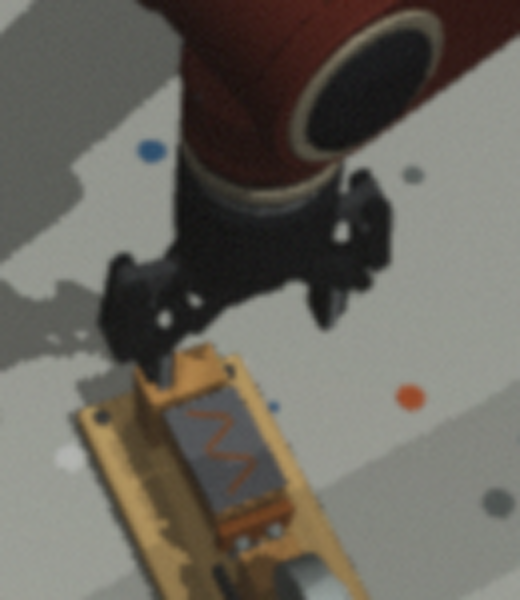

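Call:
drive_tool(
  series=[
    {"x": -0.1, "y": -0.2, "z": -0.6, "ax": -1.3, "ay": 0, "az": 0},
    {"x": -0.2, "y": -0.5, "z": -1.4, "ax": -2.7, "ay": 0, "az": 0},
    {"x": -0.2, "y": -0.8, "z": -2.3, "ax": -4.1, "ay": 0, "az": 0},
    {"x": -0.2, "y": -1.0, "z": -3.2, "ax": -5.5, "ay": 0, "az": 0},
    {"x": -0.2, "y": -1.2, "z": -4.0, "ax": -6.9, "ay": 0, "az": 0},
  ],
)

```text
time: 8.33
tool_pos: [0.53, 0.1582, 0.1787]
tool_rot: [0.584, 0.399, 0.584, -0.398]
contact_force: [0.4, -0.7, 0.3]
gripper_width: 1.0
```

```bash
python3 - <<'E'
from h import *
for t in(0,):
    plan(w([0.245,0.052,.091+.08]),clampR(np.radians(t)))
E
```

```text
t 8.3333 tcp [0.53   0.1582 0.1787] F [ 0.4 -0.7  0.3] w 1.0 j [ 0.16 -0.08  1.83  0.    1.39 -0.22]
shift [ 1.058  2.541 -5.135] turn [-1.1036e+01  7.0000e-03 -1.1000e-02]
```

Call:
drive_tool(
  series=[
    {"x": 0, "y": 0.5, "z": -1.0, "ax": -1.3, "ay": 0, "az": 0},
    {"x": 0, "y": 1, "z": -2, "ax": -2.7, "ay": 0, "az": 0},
    {"x": 0, "y": 1.5, "z": -3.0, "ax": -4.1, "ay": 0, "az": 0},
    {"x": 0, "y": 2, "z": -4, "ax": -5.5, "ay": 0, "az": 0},
    {"x": 0, "y": 2.5, "z": -5.0, "ax": -6.9, "ay": 0, "az": 0},
  ],
)

```text
time: 8.75
tool_pos: [0.5434, 0.2975, 0.1784]
tool_rot: [0.676, 0.207, 0.676, -0.207]
contact_force: [0.8, -0.4, -0.1]
gripper_width: 0.999
```

```bash
python3 - <<'E'
from h import *
for t in(0,-30):
    plan(w([0.245,0.052,.091+.08]),clampR(np.radians(t)))
E
```

```text
t 8.75 tcp [0.5434 0.2975 0.1784] F [ 0.8 -0.4 -0.1] w 0.999 j [ 0.38  0.08  1.68 -0.    1.39 -0.59]
shift [ 1.045  0.085 -0.113] turn [-4.135e+00  5.000e-03 -4.000e-03]
t 8.75 tcp [0.5434 0.2975 0.1784] F [ 0.8 -0.4 -0.1] w 0.999 j [ 0.38  0.08  1.68 -0.    1.39 -0.59]
shift [ 0.945 -0.265  0.019] turn [-4.041 -1.078 -5.938]
```

Call:
drive_tool(
  series=[
    {"x": 0, "y": 0.1, "z": -0.1, "ax": -1.4, "ay": 0, "az": 0},
    {"x": 0, "y": 0.1, "z": -0.1, "ax": -2.8, "ay": 0, "az": 0},
    {"x": 0, "y": 0.1, "z": -0.1, "ax": -4.13, "ay": 0, "az": 0},
  ],
)

```text
time: 9.0
tool_pos: [0.5426, 0.3004, 0.1782]
tool_rot: [0.702, 0.082, 0.702, -0.082]
contact_force: [-0.4, 0.3, 0.5]
gripper_width: 1.002
```

```bash
python3 - <<'E'
from h import *
for t in(0,-30):
    Rt=clampR(np.radians(t))
    plan(w([0.245,0.052,.091])-.06*Rt[:,0],Rt)
E
```

```text
t 9.0 tcp [0.5426 0.3004 0.1782] F [-0.4  0.3  0.5] w 1.002 j [ 0.39  0.08  1.68 -0.    1.39 -0.95]
shift [ 1.835  0.014 -0.017] turn [0.009 0.001 0.001]
t 9.0 tcp [0.5426 0.3004 0.1782] F [-0.4  0.3  0.5] w 1.002 j [ 0.39  0.08  1.68 -0.    1.39 -0.95]
shift [ 2.057  0.84  -0.017] turn [ 9.000e-03  4.000e-03 -5.999e+00]
```

Call:
drive_tool(
  series=[
    {"x": 0.2, "y": 0.4, "z": -0.02, "ax": 0, "ay": 0, "az": -1.2},
    {"x": 0.4, "y": 0.8, "z": -0.02, "ax": 0, "ay": 0, "az": -2.4},
    {"x": 0.7, "y": 0.9, "z": -0.02, "ax": 0, "ay": 0, "az": -3.6},
    {"x": 1.0, "y": 0.9, "z": -0.02, "ax": 0, "ay": 0, "az": -4.8},
    {"x": 1.3, "y": 0.84, "z": -0.02, "ax": 0, "ay": 0, "az": -6},
  ],
)

```text
time: 9.42
tool_pos: [0.5479, 0.3211, 0.1466]
tool_rot: [0.656, -0.101, 0.699, -0.265]
contact_force: [0.6, -0.4, 0.3]
gripper_width: 0.999
```

Call:
drive_tool(
  series=[
    {"x": 0, "y": 0, "z": 0, "ax": 0, "ay": 0, "az": 0},
    {"x": 0, "y": 0, "z": 0, "ax": 0, "ay": 0, "az": 0},
  ],
)

```text
time: 9.58
tool_pos: [0.5466, 0.3206, 0.1435]
tool_rot: [0.655, -0.1, 0.701, -0.263]
contact_force: [-0.6, -0.2, 0.0]
gripper_width: 1.002
```

```bash
python3 - <<'E'
from h import *
for t in(-30,):
    Rt=clampR(np.radians(t))
    plan(w([0.245,0.052,.091])-.04*Rt[:,0],Rt)
    plan(w([0.245,0.052,.091]),Rt)
from plant import cams
import cv2
a=[]
for n,(x,y,w_,h_) in(("top",(150,130,130,110)),("scene",(350,220,130,110))):
    f=cams.grab_frame(n);a.append(cv2.resize(f["img"][y:y+h_,x:x+w_],None,fx=3,fy=3,interpolation=2))
cv2.imwrite("pics/lev.png",np.hstack(a))
E
```

```text
t 9.5833 tcp [0.5466 0.3206 0.1435] F [-0.6 -0.2  0. ] w 1.002 j [ 0.57  0.4   1.42 -0.36  1.71 -0.75]
shift [1.37  0.354 0.023] turn [-0.038 -0.057  0.009]
t 9.5833 tcp [0.5466 0.3206 0.1435] F [-0.6 -0.2  0. ] w 1.002 j [ 0.57  0.4   1.42 -0.36  1.71 -0.75]
shift [2.969 0.355 0.031] turn [-0.038 -0.057  0.009]
```

View pics/lev.png

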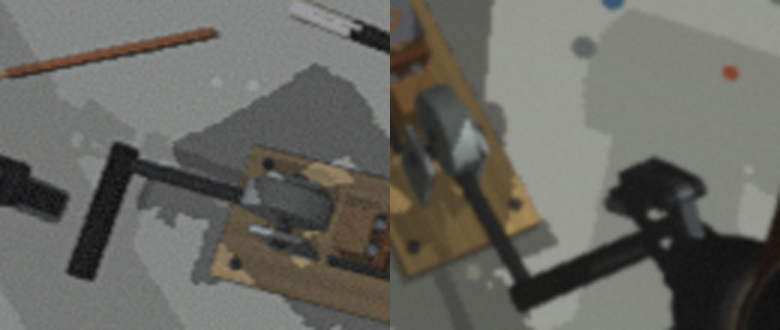

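```bash
python3 - <<'E'
from h import *
from plant import cams
import cv2
a=[]
for n,(x,y,w_,h_) in(("top",(60,100,220,180)),("scene",(350,150,200,180))):
    f=cams.grab_frame(n);im=cv2.resize(f["img"][y:y+h_,x:x+w_],None,fx=1.9*2,fy=1.9*2,interpolation=2)
    from plant import sensors
    s=sensors.state();q=s["tool_rot"];R0=R.from_quat([q[1],q[2],q[3],q[0]]).as_matrix()
    for p,col in(((0,0,0),(0,0,255)),((-.013,.0425,0),(0,255,0)),((-.013,-.0425,0),(255,0,0)),((.06,0,0),(0,255,255))):
        u=(proj(n,s["tool_pos"]+R0@np.array(p))[0]-[x,y]+.5)*3.8
        cv2.circle(im,tuple(int(v) for v in u),4,col,-1)
    cv2.imwrite(f"pics/lv_{n}.png",im[:600,:800])
E
```

```text
(no output)
```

View pics/lv_top.png

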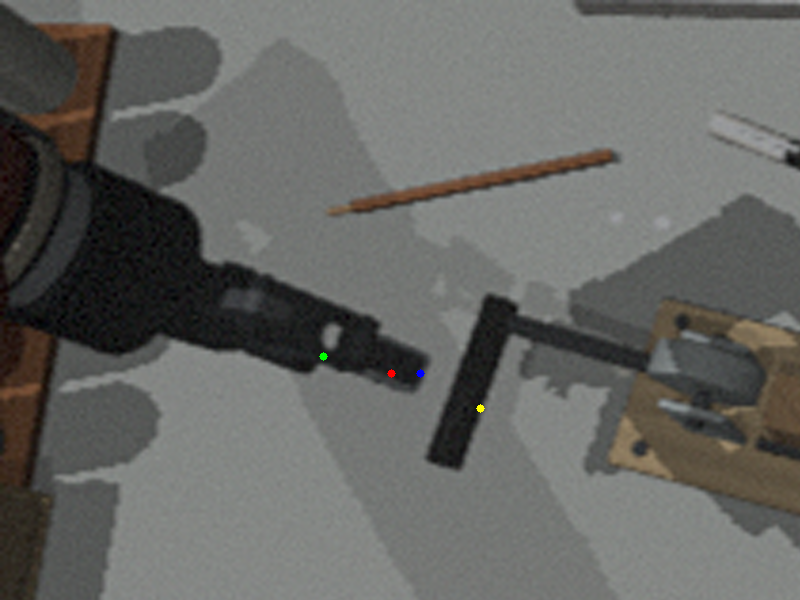

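View pics/lv_scene.png

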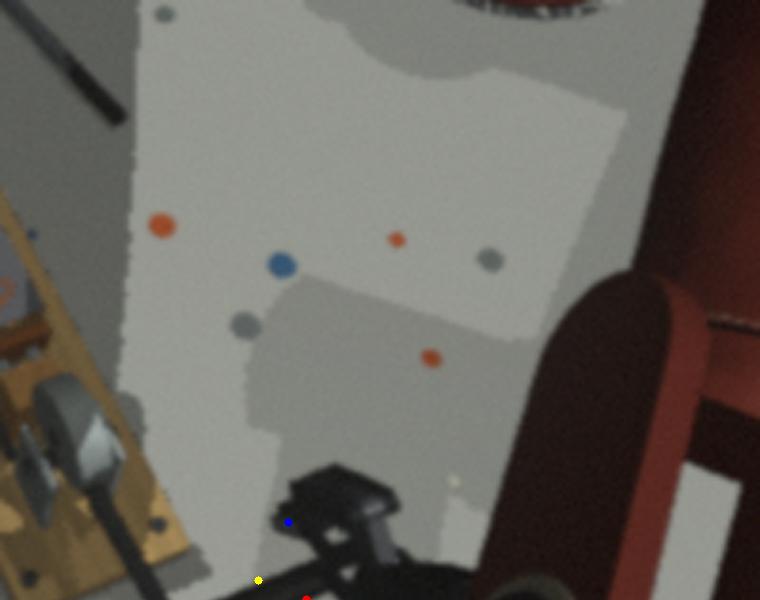

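Call:
drive_tool(
  series=[
    {"x": 0.3, "y": 0.3, "z": 0.03, "ax": 0, "ay": 0, "az": 0},
    {"x": 1.0, "y": 0.36, "z": 0.03, "ax": 0, "ay": 0, "az": 0},
    {"x": 1.8, "y": 0.36, "z": 0.03, "ax": 0, "ay": 0, "az": 0},
    {"x": 2.5, "y": 0.36, "z": 0.03, "ax": 0, "ay": 0, "az": 0},
    {"x": 2.95, "y": 0.36, "z": 0.03, "ax": 0, "ay": 0, "az": 0},
  ],
)

```text
time: 10.2
tool_pos: [0.5403, 0.2903, 0.0756]
tool_rot: [0.655, -0.099, 0.701, -0.264]
contact_force: [0.1, -0.2, -0.8]
gripper_width: 0.996
```

Call:
drive_tool(
  series=[
    {"x": 0, "y": 0, "z": 0, "ax": 0, "ay": 0, "az": 0},
    {"x": 0, "y": 0, "z": 0, "ax": 0, "ay": 0, "az": 0},
  ],
)

```text
time: 10.37
tool_pos: [0.541, 0.2912, 0.0771]
tool_rot: [0.656, -0.099, 0.7, -0.264]
contact_force: [-0.4, -0.4, 0.6]
gripper_width: 1.0
```

```bash
python3 - <<'E'
from h import *
from plant import cams
import cv2
for n,(x,y,w_,h_) in(("top",(60,100,200,150)),("scene",(350,230,140,110))):
    f=cams.grab_frame(n);cv2.imwrite(f"pics/g_{n}.png",cv2.resize(f["img"][y:y+h_,x:x+w_],None,fx=4,fy=4,interpolation=2))
for t in(-30,):
    Rt=clampR(np.radians(t))
    plan(w([0.245,0.052,.091]),Rt)
E
```

```text
t 10.4667 tcp [0.542  0.2923 0.0786] F [1.1 0.9 0.5] w 1.0 j [ 0.54  0.43  1.51 -0.36  1.59 -0.73]
shift [ 0.149  0.043 -0.068] turn [-0.076 -0.02  -0.022]
```

View pics/g_top.png

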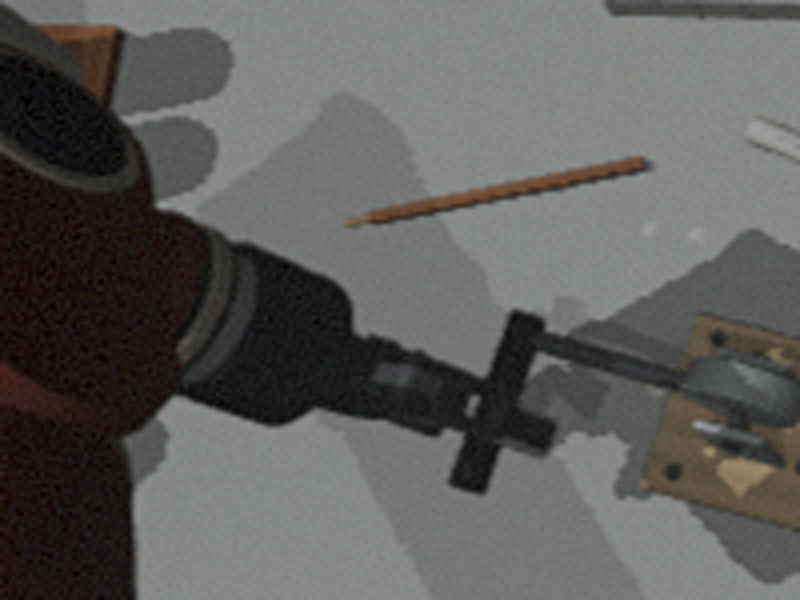

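View pics/g_scene.png

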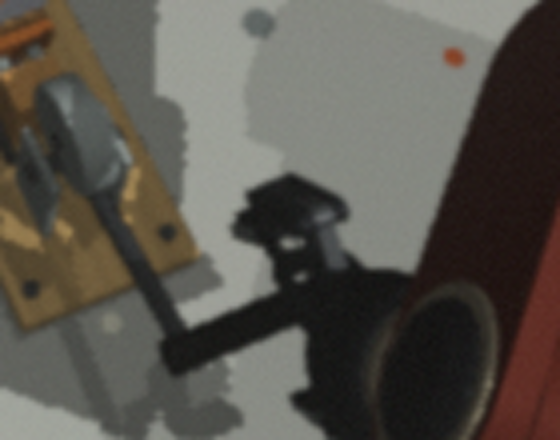

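```bash
python3 - <<'E'
import cv2,numpy as np
im=cv2.imread("pics/g_top.png")[280:520,340:580].astype(float)
cv2.imwrite("pics/g2.png",cv2.resize(np.clip(im*3.5,0,255).astype(np.uint8),None,fx=2.5,fy=2.5,interpolation=2))
E
```

```text
(no output)
```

View pics/g2.png

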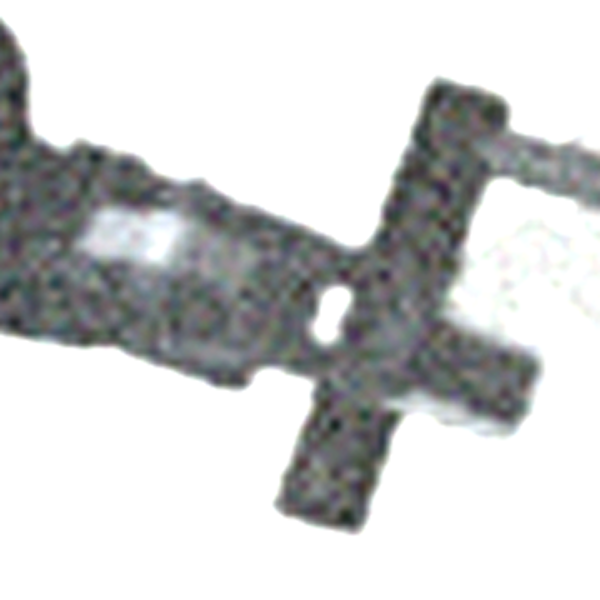

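Call:
drive_tool(
  series=[
    {"x": 0.1, "y": 0.03, "z": -0.07, "ax": 0, "ay": 0, "az": 0},
    {"x": 0.1, "y": 0.03, "z": -0.07, "ax": 0, "ay": 0, "az": 0},
    {"x": 0.1, "y": 0.03, "z": -0.07, "ax": 0, "ay": 0, "az": 0},
    {"x": 0.1, "y": 0.03, "z": -0.07, "ax": 0, "ay": 0, "az": 0},
    {"x": 0.1, "y": 0.03, "z": -0.07, "ax": 0, "ay": 0, "az": 0},
  ],
  hand=0,
)

```text
time: 10.88
tool_pos: [0.5393, 0.2917, 0.0748]
tool_rot: [0.656, -0.1, 0.7, -0.264]
contact_force: [-0.2, -0.1, 0.3]
gripper_width: 0.295
```

Call:
drive_tool(
  series=[
    {"x": 0, "y": 0, "z": 0, "ax": 0, "ay": 0, "az": 0},
    {"x": 0, "y": 0, "z": 0, "ax": 0, "ay": 0, "az": 0},
    {"x": 0, "y": 0, "z": 0, "ax": 0, "ay": 0, "az": 0},
    {"x": 0, "y": 0, "z": 0, "ax": 0, "ay": 0, "az": 0},
    {"x": 0, "y": 0, "z": 0, "ax": 0, "ay": 0, "az": 0},
  ],
)

```text
time: 11.3
tool_pos: [0.5394, 0.2917, 0.0749]
tool_rot: [0.656, -0.1, 0.7, -0.264]
contact_force: [-0.4, 1.8, 2.2]
gripper_width: 0.215
```

```bash
cat >> h.py <<'E'
def cl():
    from plant import sensors
    s=sensors.state();q=s["tool_rot"];R0=R.from_quat([q[1],q[2],q[3],q[0]]).as_matrix()
    g=s["tool_pos"]-R0[:,0]*.0187
    c,sn=np.cos(TH),np.sin(TH);d=g[:2]-C
    L=np.array([c*d[0]+sn*d[1],-sn*d[0]+c*d[1],g[2]])
    a=np.arctan2(L[2]-.07,L[0]-.122)
    print("grasp in clamp mm",(L*1000).round(1),"r",round(np.hypot(L[2]-.07,L[0]-.122)*1000,1),"lever angle",round(a-.1692,3))
    return L,R0
E
python3 - <<'E'
from h import *
Rt=clampR(np.radians(-30))
plan(w([0.245,0.052,.091]),Rt);cl()
E
```

```text
t 11.3 tcp [0.5394 0.2917 0.0749] F [-0.4  1.8  2.2] w 0.215 j [ 0.54  0.43  1.51 -0.36  1.59 -0.73]
shift [-0.002  0.012  0.029] turn [-0.066 -0.035 -0.004]
grasp in clamp mm [244.7  52.7  91.1] r 124.5 lever angle 0.001
```

```bash
cat >> h.py <<'E'
def swing(dths):
    L,R0=cl()
    # ideal tcp path: grip on circle r=.125, starting from present angle, plus fixed tcp offset in tool
    phi0=np.arctan2(L[2]-.07,L[0]-.122)
    A=w([.122,L[1],.07]);ax=-np.array([-np.sin(TH),np.cos(TH),0])
    t0=w(L)+R0[:,0]*.0187
    for d in dths:
        Q=R.from_rotvec(ax*np.radians(d)).as_matrix()
        ph=phi0+np.radians(d)
        g=w([.122+.125*np.cos(ph),L[1],.07+.125*np.sin(ph)])
        t=g+(Q@R0)[:,0]*.0187
        print(d,"shift",(R0.T@(t-t0)/.025).round(3),"turn",(R.from_matrix(R0.T@Q@R0).as_rotvec()*180/np.pi/5).round(3))
E
python3 - <<'E'
from h import *
swing([4,9,14,19,24])
E
```

```text
grasp in clamp mm [244.7  52.7  91.1] r 124.5 lever angle 0.001
4 shift [-0.275 -0.165  0.   ] turn [-0.002  0.005  0.8  ]
9 shift [-0.584 -0.416  0.001] turn [-0.006  0.01   1.8  ]
14 shift [-0.87  -0.692  0.001] turn [-0.009  0.016  2.8  ]
19 shift [-1.131 -0.992  0.002] turn [-0.012  0.022  3.8  ]
24 shift [-1.365 -1.313  0.003] turn [-0.015  0.028  4.8  ]
```

Call:
drive_tool(
  series=[
    {"x": -0.275, "y": -0.165, "z": 0, "ax": 0, "ay": 0, "az": 0.8},
    {"x": -0.584, "y": -0.416, "z": 0, "ax": 0, "ay": 0.01, "az": 1.8},
    {"x": -0.87, "y": -0.692, "z": 0, "ax": -0.01, "ay": 0.02, "az": 2.8},
    {"x": -1.13, "y": -0.99, "z": 0, "ax": -0.01, "ay": 0.02, "az": 3.8},
    {"x": -1.365, "y": -1.31, "z": 0, "ax": -0.01, "ay": 0.03, "az": 4.8},
  ],
)

```text
time: 11.72
tool_pos: [0.5366, 0.2803, 0.1208]
tool_rot: [0.696, 0.049, 0.706, -0.12]
contact_force: [0.9, -0.7, -3.0]
gripper_width: 0.211
```

```bash
python3 - <<'E'
from h import *
plan([0.5,.3,.1],clampR(0));swing([5,10,15,20,25])
E
```

```text
t 11.7167 tcp [0.5366 0.2803 0.1208] F [ 0.9 -0.7 -3. ] w 0.211 j [ 0.4   0.14  1.71 -0.08  1.35 -0.91]
shift [ 1.533  0.573 -1.607] turn [-0.069 -0.024  1.158]
grasp in clamp mm [225.6  52.7 139.4] r 124.7 lever angle 0.421
5 shift [-0.335 -0.217  0.   ] turn [-0.002  0.006  1.   ]
10 shift [-0.64  -0.472  0.001] turn [-0.005  0.012  2.   ]
15 shift [-0.922 -0.753  0.002] turn [-0.007  0.018  3.   ]
20 shift [-1.178 -1.057  0.003] turn [-0.01   0.024  4.   ]
25 shift [-1.407 -1.382  0.005] turn [-0.012  0.029  5.   ]
```

Call:
drive_tool(
  series=[
    {"x": -0.335, "y": -0.217, "z": 0, "ax": 0, "ay": 0.01, "az": 1},
    {"x": -0.64, "y": -0.472, "z": 0, "ax": 0, "ay": 0.01, "az": 2},
    {"x": -0.92, "y": -0.753, "z": 0, "ax": -0.01, "ay": 0.02, "az": 3},
    {"x": -1.18, "y": -1.057, "z": 0, "ax": -0.01, "ay": 0.02, "az": 4},
    {"x": -1.407, "y": -1.382, "z": 0, "ax": -0.01, "ay": 0.03, "az": 5},
  ],
)

```text
time: 12.13
tool_pos: [0.5294, 0.25, 0.1593]
tool_rot: [0.705, 0.201, 0.679, 0.034]
contact_force: [1.2, -1.2, -5.2]
gripper_width: 0.214
```

```bash
python3 - <<'E'
from h import *
plan([0.5,.3,.1],clampR(0));swing([5,10,15,20,24])
E
```

```text
t 12.1333 tcp [0.5294 0.25   0.1593] F [ 1.2 -1.2 -5.2] w 0.214 j [ 0.17 -0.1   1.91  0.33  1.21 -1.26]
shift [ 3.501  0.545 -1.606] turn [-0.069 -0.027 -3.837]
grasp in clamp mm [186.3  52.7 177. ] r 124.9 lever angle 0.86
5 shift [-0.329 -0.224  0.001] turn [-0.001  0.006  1.   ]
10 shift [-0.634 -0.48   0.002] turn [-0.003  0.013  2.   ]
15 shift [-0.914 -0.761  0.004] turn [-0.004  0.019  3.   ]
20 shift [-1.17  -1.066  0.005] turn [-0.005  0.025  4.   ]
24 shift [-1.354 -1.325  0.007] turn [-0.006  0.03   4.8  ]
```

Call:
drive_tool(
  series=[
    {"x": -0.33, "y": -0.224, "z": 0, "ax": 0, "ay": 0.01, "az": 1},
    {"x": -0.634, "y": -0.48, "z": 0, "ax": 0, "ay": 0.01, "az": 2},
    {"x": -0.914, "y": -0.761, "z": 0, "ax": 0, "ay": 0.02, "az": 3},
    {"x": -1.17, "y": -1.066, "z": 0, "ax": -0.01, "ay": 0.02, "az": 4},
    {"x": -1.354, "y": -1.325, "z": 0, "ax": -0.01, "ay": 0.03, "az": 4.8},
  ],
)

```text
time: 12.55
tool_pos: [0.5195, 0.2085, 0.1805]
tool_rot: [0.682, 0.338, 0.623, 0.18]
contact_force: [3.0, 2.7, -4.0]
gripper_width: 0.211
```

Call:
drive_tool(
  series=[
    {"x": 0, "y": 0, "z": 0, "ax": 0, "ay": 0, "az": 0},
    {"x": 0, "y": 0, "z": 0, "ax": 0, "ay": 0, "az": 0},
  ],
)

```text
time: 12.72
tool_pos: [0.5195, 0.2087, 0.1804]
tool_rot: [0.682, 0.337, 0.624, 0.178]
contact_force: [2.0, 2.2, 0.3]
gripper_width: 0.213
```

```bash
python3 - <<'E'
from h import *
plan([0.5,.3,.1],clampR(0));L,_=cl();a=np.arctan2(L[2]-.07,L[0]-.122);r=90-np.degrees(a);print(r);swing([r/2,r])
E
```

```text
t 12.7167 tcp [0.5195 0.2087 0.1804] F [2.  2.2 0.3] w 0.213 j [-0.11 -0.2   2.07  0.79  1.27 -1.68]
shift [ 5.201 -0.252 -1.595] turn [-0.087 -0.056 -8.599]
grasp in clamp mm [137.3  52.7 194.1] r 125.0 lever angle 1.279
7.029557685867843
grasp in clamp mm [137.3  52.7 194.1] r 125.0 lever angle 1.279
3.5147788429339215 shift [-0.23  -0.159  0.001] turn [-0.001  0.006  0.703]
7.029557685867843 shift [-0.45  -0.331  0.002] turn [-0.002  0.012  1.406]
```

Call:
drive_tool(
  series=[
    {"x": -0.12, "y": -0.08, "z": 0, "ax": 0, "ay": 0, "az": 0.35},
    {"x": -0.23, "y": -0.16, "z": 0, "ax": 0, "ay": 0, "az": 0.7},
    {"x": -0.34, "y": -0.245, "z": 0, "ax": 0, "ay": 0.01, "az": 1.05},
    {"x": -0.45, "y": -0.33, "z": 0, "ax": 0, "ay": 0.01, "az": 1.4},
    {"x": -0.45, "y": -0.33, "z": 0, "ax": 0, "ay": 0.01, "az": 1.4},
  ],
)

```text
time: 13.13
tool_pos: [0.5165, 0.1961, 0.1831]
tool_rot: [0.669, 0.374, 0.603, 0.22]
contact_force: [1.7, 2.0, 1.0]
gripper_width: 0.209
```

Call:
drive_tool(
  series=[
    {"x": 0, "y": 0, "z": 0, "ax": 0, "ay": 0, "az": 0},
    {"x": 0, "y": 0, "z": 0, "ax": 0, "ay": 0, "az": 0},
  ],
)

```text
time: 13.3
tool_pos: [0.5165, 0.1964, 0.183]
tool_rot: [0.67, 0.373, 0.603, 0.22]
contact_force: [3.0, 1.8, -0.3]
gripper_width: 0.212
```

```bash
python3 - <<'E'
from h import *
from plant import cams
import cv2
plan([0.5,.3,.1],clampR(0));L,_=cl();a=np.arctan2(L[2]-.07,L[0]-.122);r=90-np.degrees(a);print(r);swing([r])
for n in("top","scene"):
    f=cams.grab_frame(n);cv2.imwrite(f"pics/up_{n}f.png",f["img"])
E
```

```text
t 13.3 tcp [0.5165 0.1964 0.183 ] F [ 3.   1.8 -0.3] w 0.212 j [-0.18 -0.19  2.1   0.91  1.32 -1.8 ]
shift [ 5.592 -0.624 -1.589] turn [-0.06  -0.057 -9.978]
grasp in clamp mm [123.1  52.8 195.1] r 125.1 lever angle 1.393
0.4820593769770767
grasp in clamp mm [123.1  52.8 195.1] r 125.1 lever angle 1.393
0.4820593769770767 shift [-0.03  -0.024  0.   ] turn [-0.     0.001  0.096]
```

View pics/up_topf.png

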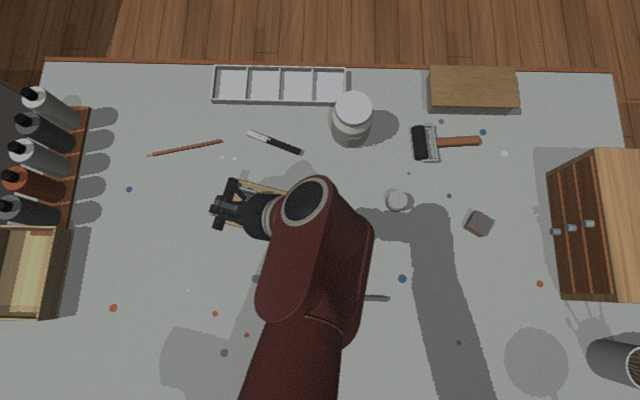

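View pics/up_scenef.png

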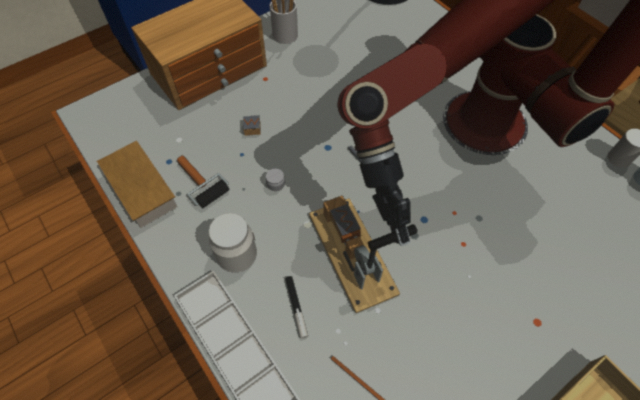

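Call:
drive_tool(
  series=[
    {"x": -0.04, "y": -0.03, "z": 0, "ax": 0, "ay": 0, "az": 0.12},
    {"x": -0.04, "y": -0.03, "z": 0, "ax": 0, "ay": 0, "az": 0.12},
    {"x": -0.04, "y": -0.03, "z": 0, "ax": 0, "ay": 0, "az": 0.12},
  ],
)

```text
time: 13.65
tool_pos: [0.5162, 0.195, 0.1832]
tool_rot: [0.668, 0.377, 0.601, 0.224]
contact_force: [3.7, 1.5, -0.4]
gripper_width: 0.213
```

```bash
python3 - <<'E'
from h import *
from plant import cams
import cv2
cl()
for n,(x,y,w_,h_) in(("scene",(295,170,150,145)),):
    f=cams.grab_frame(n);im=f["img"]
    cr=cv2.resize(im[y:y+h_,x:x+w_],None,fx=4,fy=4,interpolation=2)
    cr=np.clip(cr*1.5,0,255).astype(np.uint8)
    # expected upright axis: pivot and bar ends
    for p,col in(((.122,0,.102),(0,0,255)),((.122,0,.195),(0,255,0)),((.122,-.012,.195),(255,255,0)),((.122,.088,.195),(255,0,255))):
        Pw=w(p)+np.array([.0016,.0023,0])
        u=(proj(n,Pw)[0]-[x,y]+.5)*4
        cv2.circle(cr,tuple(int(v) for v in u),3,col,-1)
    cv2.imwrite("pics/fin.png",cr)
E
```

```text
grasp in clamp mm [121.5  52.8 195.1] r 125.1 lever angle 1.406
```

View pics/fin.png

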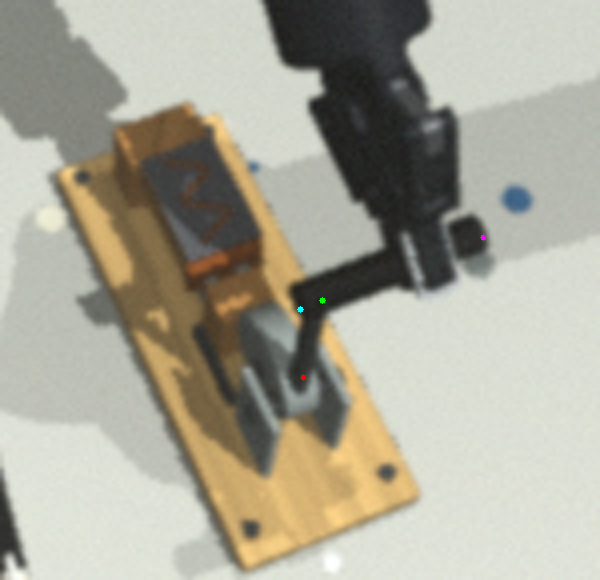

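```bash
python3 - <<'E'
from h import *
from plant import workorder,sensors
cl();print(sensors.state()["contact_force"],sensors.state()["time"]);print(workorder.job_done())
E
```

```text
grasp in clamp mm [121.5  52.8 195.1] r 125.1 lever angle 1.406
[ 4.58787331  0.35466203 -0.25722715] 13.7
the job is handed in; nothing more can be done
None
```

The printing block lies flat on the rail, lino face up and lengthwise, and the lever is held upright with the gripper still closed on it. I handed the job in at 13.7 s; no verdict is reported.

**Block:** I picked it up across its 46 mm width, set it down between the jaws until the wrist felt about 7 N, and let go. The last picture shows it pushed against the fixed jaw with the pad pressing on it.

**Lever:** I gripped the bar and swung it up 80° about the cam axis.
- **Angle:** My last reading is 1.406 rad against the wanted 1.40. Allowing for a pivot about 0.5 mm off my estimate, it is about 1.40. I estimate the uncertainty at roughly ±0.015 rad.
- **Force:** One reading before handing in, the push along the clamp was about 2.3 N, which fits the return spring. A sideways load of about 3–4 N stayed on the bar.

**Checks that disagreed:** The two cameras put the clamp about 4.5 mm apart along its length, so I used the mean. In the final scene picture the bar sits about 2 pixels off the drawn prediction. It was off by a similar amount at rest, so I take this as calibration error, not lever angle.

**Other things:** I did not touch the bystanders, and those visible in the last full pictures look unmoved. I did not measure this.

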